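# Gauge the depth of the wide blind bore

### The arm

A 7-joint arm with a two-finger parallel gripper is mounted at the origin on a cart in front of the work surface, level with it; the furniture and walls round the work are solid. World frame = base frame: x ahead of the robot, y to its left, z up, the work surface at z = 0. Lengths are in m, angles in rad, forces in N, time in s.
With the tool pointing down it reaches from about 0.4 to 0.85 m from the base axis. Payload 10.4 kg.
Tool frame: the origin (TCP) lies at the very end of the fingers, on their centre line; the grasp point (between the pads) lies 19 mm behind it; z points along the fingers, y is the line along which they close (so a half turn about z gives the same grasp; the last joint's range is limited). The gripper opens to 87 mm and grips with 3 to 60 N. Pads are 19 mm wide; open, the fingers measure 117 mm over their backs; the gripper's body (75 mm by 190 mm) begins 51 mm behind the grasp point.
Start: joints at [1.191, 0.332, -0.065, 1.46, 0.022, 1.35, -0.088], TCP at [0.218, -0.586, 0.223] pointing down, gripper open.
Joint ranges: [-2.6, 2.6], [-0.5, 2.12], [-1.47, 1.34], [0.16, 2.42], [-1.27, 4.41], [0.06, 2.06], [-2.6, 2.6]. Speed limits (rad/s): [2.22, 2.22, 2.79, 2.79, 3.14, 3.14, 3.14].

### API

Orientations are given as [roll, pitch, yaw] about the fixed x, y, z axes, in that order (R = Rz(yaw) Ry(pitch) Rx(roll)).
In Python, from plant import monitor, cams, bot gives the robot as it stands. The module is installed in compiled form; this text tells all that it offers.
- The arm moves only by the tool drive_tool, never from a script. Its argument "increments" is a list that holds one entry, the list of rows, each a list of 7 numbers: the closure, from -1 (fully open) to 1 (shut), then the shift along the tool's x, y, z in mm, then the turn, a rotation vector about the tool's x, y, z in degrees. A call has exactly 5 rows; each row is the pose to reach, as a shift and turn from the pose commanded when the call began, along the tool's axes at that moment; what a row does not reach only later rows make up. A row lasts 1/12 s, in which the tool goes at most 41.7 mm and 7.16 degrees, less where a joint would pass 70% of its speed; a pose out of reach is approached as far as the arm can. A call with a gripper value outside its range is refused whole. The fingers move at their own pace and stop on an object; "newtons" is the grip in N (left out, the last holds). Time passes only in rows, so rows that repeat a pose let the fingers close, or fill a call up. It gives the time, the measured TCP pose, the force, the opening and the grip force at its end, in the units of the state.
- monitor.state(): the state, without advancing time (a new reading comes with each control period).
- cams.get_image(name): name is "scene" or "top"; returns a dict with "image" (384x512x3 uint8, blue, green, red), "fovy" (degrees; the focal length in pixels is half the picture's height over the tangent of half this angle, whatever the lens; pixels are square), "cx", "cy" (the principal point, pixels), "k1" (the pictures are not rectified: a ray, as slopes to the right and down, at radius r is drawn at 1 + k1 r^2 times it, then the intrinsics apply), "R" (3x3) and "t" (3): a world point X has camera coordinates R X + t. Camera axes: x right, y down, z forward; pixel columns grow to the right and rows downward; lengths in m; the calibration is good to about 2 mm. A picture is of the moment at which its call begins. There is no depth.
- bot.sign_off(): hands the job in; it is judged then, once.
The state is a dict: "clock": time; "joints": joint angles; "qvel": joint speeds; "joint_torque": joint torques, N m; "tcp_pos": TCP position; "orientation": TCP orientation; "force": force on the tool from outside, world axes, zero at the start; "ft_torque": the same for the moment, N m; "grip_width": finger opening in m; "gripper_force": force on a finger pad.
Only numpy, scipy, OpenCV 4.12 (cv2) and the standard library are available. Lean on these libraries where they do the work, as an engineer would, in place of code of your own. Each camera call takes 0.05 s, during which the arm holds its last target. There are 200 camera calls.

### The job

Measure the depth of the wide bore: stand the depth gauge flat on the drilled block with the wider hole, its rod over the hole, and lower the rod until it bottoms. Let go and leave the gauge standing there with its rod on the bottom, so that the depth can be read off.

Things in the scene. Friction and masses are not known exactly. Their poses are not given: they have to be found in the camera images.
- depth_gauge: Loose steel depth gauge, ~0.5 kg. Foot 100 (x) x 46 (y) x 16 mm; sleeve 22 mm across on it, top 40 mm above the underside, small screw at +y (leave it). A 10 mm rod with a round cap (26 mm across, 20 high) slides in the sleeve; at the start fully up at its stop, cap 112 to 132 mm above the underside. Can be lifted by cap or sleeve. Origin: centre of the foot's underside, on the rod axis; z up.
- rod_tip (a point): Centre of the flat lower end of the gauge's rod, z up along it; rod fully up: 3 mm above the foot's underside, inside the foot. Cap's underside 109 mm and top 129 mm above the tip. With the foot standing on something, pressing or lowering the cap slides the rod down, at most 60 mm, against about 3 N of friction, which holds it where it is left.
- bored_block: Dark steel block 90 x 90 x 60 mm, fixed to the table, with one vertical blind bore 40 mm across in the middle of its top. Origin: centre of its underside, on the bore's axis; z up, top face at 60 mm. A second block of the same outer size, not to be gauged, has a bore only 20 mm across; which of them stands left and which right varies.
- bore_floor (a point): Centre of the flat bottom of the wide bore, on its axis; z up. The bottom lies 28 to 48 mm below the block's top, differently every time, and is rigid.
There are look-alikes about, which are no part of the job. Leave any purple look-alike of the depth_gauge alone.

How it is judged:
At the end, for the whole second after the job is handed in: The gauge stands at rest, upright (within 0.08 rad) with its foot flat on top of the block with the wide bore (underside within 3 mm of the block's top), and the rod's tip is in that bore (within 17 mm of its axis) and on its bottom (within 3 mm) (z of depth_gauge in the frame of bored_block between 0.057 and 0.063 m and angle between depth_gauge's own z axis and vertical below 0.08 rad and horizontal distance between rod_tip and bore_floor below 0.017 m and z of rod_tip in the frame of bore_floor between -0.003 and 0.003 m and linear speed of depth_gauge below 0.02 m/s); the robot touches nothing.
It also fails if it takes over 42 s, if anything falls off the work surface, if the arm or the gripper's body presses on something with over 40 N, if the wrist force passes 120 N, or if a joint passes its speed limit or range.

## Working session

There is one attempt and no reset: what is moved stays moved. The work goes in short steps, Python scripts to look and compute and a tool call to move; the robot and the scene stay as the last step left them, time stands still between calls to the robot, and variables do not carry over. Pictures are saved under pics/ and viewed, at most 10 in all, crops included, and the job is handed in when it is done.

Besides the shell and the picture viewer there is one more tool, called after "Emit:" as name(argument=value, ...), one argument or row to a line, values as JSON. drive_tool: Moves the arm, as the interface text tells. Its arguments: {"type":"object","properties":{"increments":{"type":"array"},"newtons":{"type":"number"}},"required":["increments"]}

```bash
mkdir -p pics
python3 - <<'E'
from plant import monitor,cams,bot
import cv2
s=monitor.state();print(s)
for n in("scene","top"):
    d=cams.get_image(n);cv2.imwrite(f"pics/{n}0.png",d["image"])
    print(n,{k:v for k,v in d.items() if k!="image"})
E
```

```text
{'clock': 0.0, 'joints': array([ 1.19138972,  0.33285471, -0.06471542,  1.46094372,  0.02158323,
        1.34990294, -0.08848729]), 'qvel': array([ 0.00098831,  0.0017446 , -0.00200006, -0.00059449,  0.00124052,
        0.00030488, -0.00046387]), 'joint_torque': array([ 2.41575508e-04, -6.23248386e+01,  2.51001975e-02, -3.89898205e+01,
       -6.12523151e-02,  3.98045825e-02,  1.29358591e-04]), 'tcp_pos': array([ 0.21817409, -0.58526637,  0.22176354]), 'orientation': array([-3.14017944e+00,  4.50040110e-05,  3.56851282e-01]), 'force': array([ 0.56202665,  0.42577978, -0.49908541]), 'ft_torque': array([ 0.04906545, -0.02597705,  0.02401606]), 'gripper_force': 0.0, 'grip_width': 0.08693818614986476}
scene {'fovy': 45.66727891785243, 'cx': 252.0305712888926, 'cy': 191.99272787634698, 'k1': -0.1740350498455258, 'R': array([[-0.87088601, -0.4914181 , -0.0081118 ],
       [-0.32619884,  0.59027418, -0.73835676],
       [ 0.36763006, -0.64037852, -0.67436154]]), 't': array([0.45616159, 0.18419685, 1.24286398])}
top {'fovy': 46.736837766546515, 'cx': 257.6066984149046, 'cy': 188.6671568146531, 'k1': -0.05295597352715644, 'R': array([[-0.01293715, -0.99990786,  0.00411152],
       [-0.97414979,  0.01167623, -0.22560108],
       [ 0.22553229, -0.00692387, -0.97421109]]), 't': array([0.06255101, 0.50360765, 1.11239748])}
```

View pics/scene0.png

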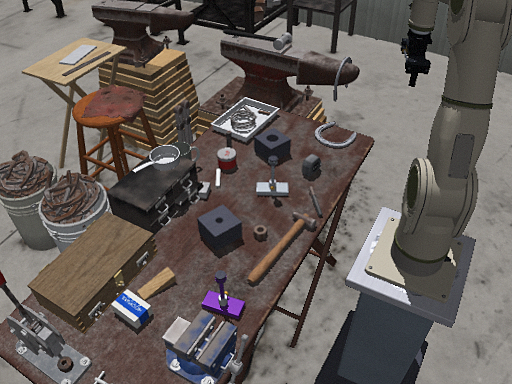

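View pics/top0.png

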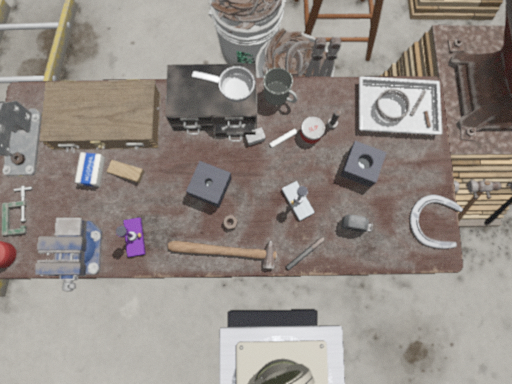

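The top view shows the gauge at about (297,200), the wide-bore block at about (363,163) and the narrow one at (209,184). The purple look-alike is at (134,238). I'll enlarge the first two.

```bash
cat > h.py <<'E'
from plant import monitor,cams,bot
import cv2, numpy as np
def K(d):
    f=192/np.tan(np.radians(d["fovy"])/2)
    return np.array([[f,0,d["cx"]],[0,f,d["cy"]],[0,0,1]]),np.array([d["k1"],0,0,0,0.])
def at(d,px,z):
    k,D=K(d); u=cv2.undistortPoints(np.array(px,float).reshape(-1,1,2),k,D).reshape(-1,2)
    r=np.c_[u,np.ones(len(u))]@d["R"]; c=-d["R"].T@d["t"]
    return c+r*((z-c[2])/r[:,2])[:,None]
def proj(d,X):
    k,D=K(d); return cv2.projectPoints(np.array(X,float).reshape(-1,3),cv2.Rodrigues(d["R"])[0],d["t"],k,D)[0].reshape(-1,2)
E
python3 - <<'E'
from h import *
d=cams.get_image("top");s=cams.get_image("scene")
a=cv2.resize(d["image"][135:230,265:395],None,fx=6,fy=6,interpolation=cv2.INTER_CUBIC)
b=cv2.resize(s["image"][120:205,245:335],None,fx=7,fy=7,interpolation=cv2.INTER_CUBIC)
cv2.imwrite("pics/a.png",a);cv2.imwrite("pics/b.png",b)
E
```

```text
(no output)
```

View pics/a.png

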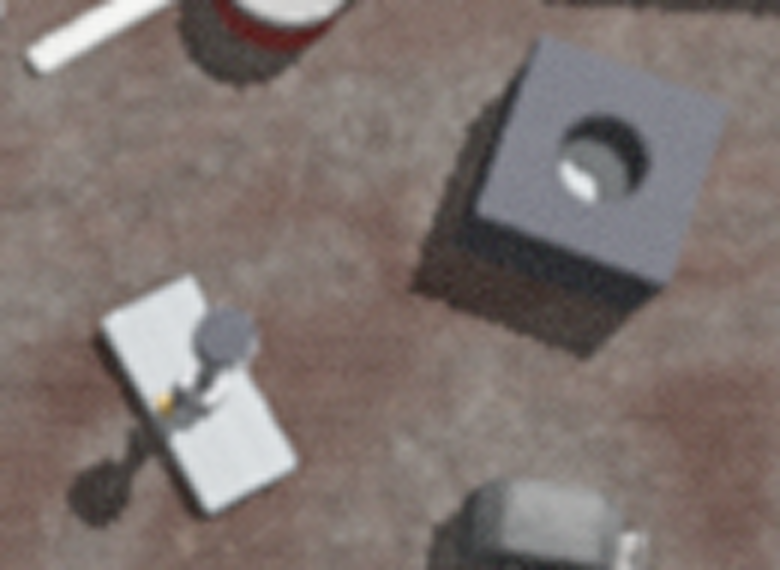

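View pics/b.png

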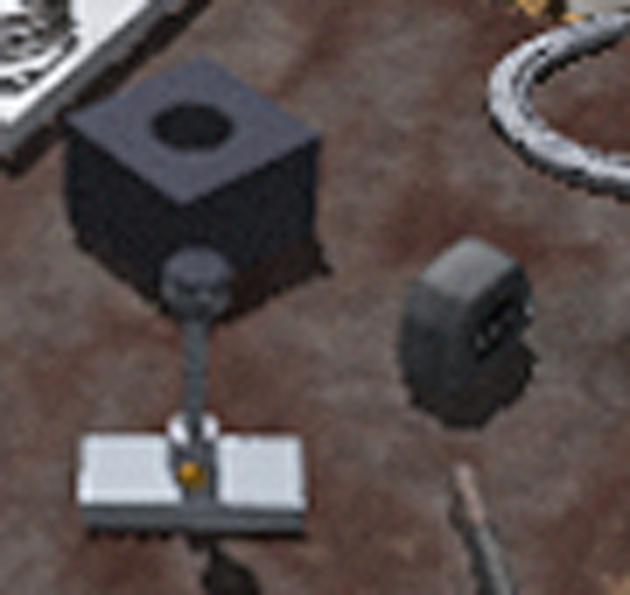

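The top crop shows the foot corners at (190,275), (102,325), (210,512) and (298,465), and the cap at (226,335). The block's top corners are (540,37), (725,103), (663,285) and (478,212), with the bore at (603,158). I'll solve these.

Run:
```python
from h import *
np.set_printoptions(precision=4,suppress=True)
d=cams.get_image("top");s=cams.get_image("scene")
T=lambda p:(np.array(p,float)+.5)/6-.5+[265,135]
S=lambda p:(np.array(p,float)+.5)/7-.5+[245,120]
F=at(d,T([(190,275),(102,325),(210,512),(298,465)]),.016)
B=at(d,T([(540,37),(725,103),(663,285),(478,212)]),.06)
F2=at(s,S([(83,436),(78,505),(305,508),(303,436)]),.016)
B2=at(s,S([(203,57),(65,120),(185,203),(320,137)]),.06)
for P in(F,B,F2,B2):
    e=np.roll(P,-1,0)-P; print(P.mean(0)[:2],np.linalg.norm(e,axis=1),np.degrees(np.arctan2(e[:,1],e[:,0])))
print("cap",at(d,T([(226,335)]),.132), at(s,S([(197,270)]),.124))
print("bore",at(d,T([(603,158)]),.06),at(s,S([(193,127)]),.06))
st=monitor.state();print(st["clock"],st["tcp_pos"],st["orientation"])
```

```text
[ 0.4806 -0.0529] [0.0468 0.0981 0.0454 0.0998] [ 119.3572 -151.8709  -62.695    27.3179]
[ 0.5764 -0.2318] [0.0877 0.0906 0.0872 0.0879] [-111.3547  157.7155   66.8632  -21.9858]
[ 0.4812 -0.0538] [0.0469 0.1014 0.0489 0.1008] [ 116.2956 -152.197   -62.8523   28.9325]
[ 0.5758 -0.2342] [0.0885 0.0892 0.0862 0.0885] [  67.1686  159.1807 -112.4612  -22.2978]
cap [[ 0.4813 -0.053   0.132 ]] [[ 0.4858 -0.062   0.124 ]]
bore [[ 0.5765 -0.2324  0.06  ]] [[ 0.5763 -0.2349  0.06  ]]
0.3 [ 0.2183 -0.5855  0.2223] [-3.1412  0.      0.3568]
```

Emit:
drive_tool(
  increments=[
    [[-1, 28, -27, 0, 0, 0, 0], [-1, 56, -54, 0, 0, 0, 0], [-1, 85, -80, 0, 0, 0, 0], [-1, 113, -107, 0, 0, 0, 0], [-1, 142, -134, 0, 0, 0, 0]],
  ],
)

```text
clock: 0.72
tcp_pos: [0.3049, -0.4088, 0.2226]
orientation: [3.141, 0.0, 0.357]
force: [1.3, -0.3, 1.2]
grip_width: 0.0868
gripper_force: 0.0
```

Emit:
drive_tool(
  increments=[
    [[-1, 28, -27, 0, 0, 0, 0], [-1, 56, -54, 0, 0, 0, 0], [-1, 85, -80, 0, 0, 0, 0], [-1, 113, -107, 0, 0, 0, 0], [-1, 142, -134, 0, 0, 0, 0]],
  ],
)

```text
clock: 1.13
tcp_pos: [0.3912, -0.2336, 0.2228]
orientation: [3.141, 0.0, 0.357]
force: [1.1, -1.0, 0.0]
grip_width: 0.0869
gripper_force: 0.0
```

Emit:
drive_tool(
  increments=[
    [[-1, 29, -27, 0, 0, 0, 0], [-1, 58, -55, 0, 0, 0, 0], [-1, 88, -83, 0, 0, 0, 0], [-1, 117, -110, 0, 0, 0, 0], [-1, 147, -138, 0, 0, 0, 0]],
  ],
)

```text
clock: 1.55
tcp_pos: [0.4808, -0.053, 0.2229]
orientation: [3.141, -0.001, 0.356]
force: [0.9, -1.2, -0.2]
grip_width: 0.087
gripper_force: 0.0
```

Emit:
drive_tool(
  increments=[
    [[-1, 0, 0, 12, 0, 0, 0], [-1, 0, 0, 25, 0, 0, 0], [-1, 0, 0, 38, 0, 0, 0], [-1, 0, 0, 50, 0, 0, 0], [-1, 0, 0, 50, 0, 0, 0]],
  ],
)

```text
clock: 1.97
tcp_pos: [0.4791, -0.0547, 0.1703]
orientation: [-3.14, 0.003, 0.357]
force: [-0.1, 0.2, -1.0]
grip_width: 0.087
gripper_force: 0.0
```

Run:
```python
from h import *
s=cams.get_image("scene");d=cams.get_image("top");st=monitor.state();print(st["tcp_pos"],st["clock"])
p=st["tcp_pos"];print(proj(s,[p,[.481,-.0533,.132],[.481,-.0533,.016]]),proj(d,[p,[.481,-.0533,.132]]))
a=cv2.resize(s["image"][100:220,220:340],None,fx=4,fy=4,interpolation=cv2.INTER_CUBIC)
b=cv2.resize(d["image"][140:260,240:320],None,fx=4,fy=4,interpolation=cv2.INTER_CUBIC)
cv2.imwrite("pics/c.png",np.hstack([a,b]))
```

```text
[ 0.48024001 -0.05478906  0.17256965] 2.0667
[[273.60816741 147.03115985]
 [272.84723746 158.08215209]
 [272.03518722 186.94480373]] [[304.77200066 187.06884697]
 [302.384672   190.55309202]]
```

View pics/c.png

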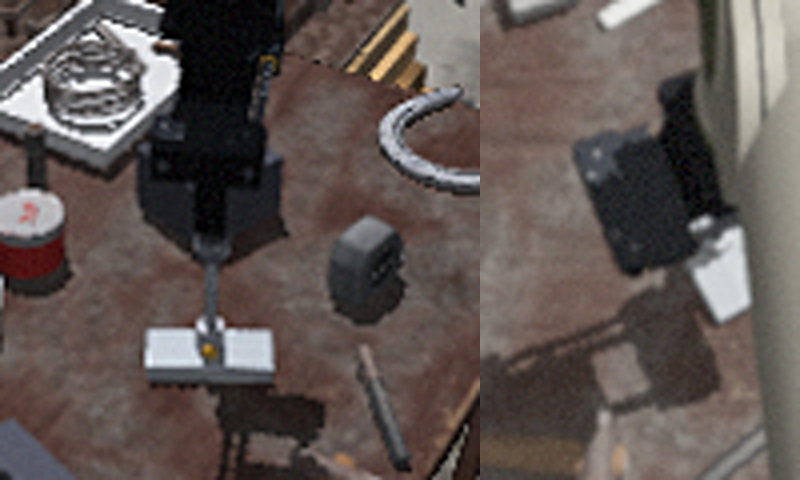

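The finger tip sits directly above the cap in the scene view, at about (211,240) in the crop. Alignment matches, so I descend.

Emit:
drive_tool(
  increments=[
    [[-1, 0, 0, 14, 0, 0, 0], [-1, 0, 0, 28, 0, 0, 0], [-1, 0, 0, 42, 0, 0, 0], [-1, 0, 0, 56, 0, 0, 0], [-1, 0, 0, 69, 0, 0, 0]],
  ],
)

```text
clock: 2.48
tcp_pos: [0.481, -0.055, 0.1039]
orientation: [3.141, -0.001, 0.356]
force: [0.4, -0.4, 1.1]
grip_width: 0.0868
gripper_force: 0.0
```

Emit:
drive_tool(
  increments=[
    [[0.3, 0, 0, 0, 0, 0, 0], [0.5, 0, 0, 0, 0, 0, 0], [0.7, 0, 0, 0, 0, 0, 0], [1, 0, 0, 0, 0, 0, 0], [1, 0, 0, 0, 0, 0, 0]],
  ],
  newtons=30,
)

```text
clock: 2.9
tcp_pos: [0.481, -0.0548, 0.1045]
orientation: [3.141, -0.001, 0.357]
force: [-0.0, 0.5, -0.1]
grip_width: 0.0613
gripper_force: 0.0
```

Emit:
drive_tool(
  increments=[
    [[1, 0, 0, 0, 0, 0, 0], [1, 0, 0, 0, 0, 0, 0], [1, 0, 0, 0, 0, 0, 0], [1, 0, 0, 0, 0, 0, 0], [1, 0, 0, 0, 0, 0, 0]],
  ],
)

```text
clock: 3.32
tcp_pos: [0.4804, -0.0547, 0.1036]
orientation: [3.142, -0.0, 0.357]
force: [-0.4, 0.8, -0.6]
grip_width: 0.0283
gripper_force: 0.0
```

Emit:
drive_tool(
  increments=[
    [[1, 0, 0, 0, 0, 0, 0], [1, 0, 0, 0, 0, 0, 0], [1, 0, 0, 0, 0, 0, 0], [1, 0, 0, 0, 0, 0, 0], [1, 0, 0, 0, 0, 0, 0]],
  ],
)

```text
clock: 3.73
tcp_pos: [0.4804, -0.0548, 0.1036]
orientation: [3.141, -0.0, 0.357]
force: [0.5, -1.6, -0.0]
grip_width: 0.0248
gripper_force: 30.0
```

Emit:
drive_tool(
  increments=[
    [[1, 0, 0, -3, 0, 0, 0], [1, 0, 0, -10, 0, 0, 0], [1, 0, 0, -20, 0, 0, 0], [1, 0, 0, -30, 0, 0, 0], [1, 0, 0, -40, 0, 0, 0]],
  ],
)

```text
clock: 4.15
tcp_pos: [0.4805, -0.0546, 0.1449]
orientation: [3.141, -0.0, 0.357]
force: [-0.3, 1.4, -3.5]
grip_width: 0.0248
gripper_force: 30.0
```

Emit:
drive_tool(
  increments=[
    [[1, 0, 0, -12, 0, 0, 0], [1, 0, 0, -25, 0, 0, 0], [1, 0, 0, -38, 0, 0, 0], [1, 0, 0, -50, 0, 0, 0], [1, 0, 0, -60, 0, 0, 0]],
  ],
)

```text
clock: 4.57
tcp_pos: [0.4806, -0.0546, 0.2053]
orientation: [3.141, -0.001, 0.357]
force: [-0.3, -0.3, -4.8]
grip_width: 0.025
gripper_force: 30.0
```

Emit:
drive_tool(
  increments=[
    [[1, 2, 10, 0, 0, 0, 0], [1, 5, 30, 0, 0, 0, 0], [1, 8, 55, 0, 0, 0, 0], [1, 11, 80, 0, 0, 0, 0], [1, 14, 100, 0, 0, 0, 0]],
  ],
)

```text
clock: 4.98
tcp_pos: [0.5288, -0.1465, 0.2028]
orientation: [3.141, 0.001, 0.355]
force: [0.6, -0.3, -5.0]
grip_width: 0.025
gripper_force: 30.0
```

Emit:
drive_tool(
  increments=[
    [[1, 3, 25, 0, 0, 0, 0], [1, 7, 50, 0, 0, 0, 0], [1, 10, 75, 0, 0, 0, 0], [1, 13, 92, 0, 0, 0, 0], [1, 14, 100, 0, 0, 0, 0]],
  ],
)

```text
clock: 5.4
tcp_pos: [0.5765, -0.236, 0.202]
orientation: [-3.141, 0.002, 0.353]
force: [0.2, -0.6, -4.7]
grip_width: 0.0252
gripper_force: 30.0
```

Emit:
drive_tool(
  increments=[
    [[1, 0, 0, 4, 0, 0, 0], [1, 0, 0, 10, 0, 0, 0], [1, 0, 0, 17, 0, 0, 0], [1, 0, 0, 23, 0, 0, 0], [1, 0, 0, 27, 0, 0, 0]],
  ],
)

```text
clock: 5.82
tcp_pos: [0.5759, -0.2313, 0.1754]
orientation: [-3.141, 0.001, 0.358]
force: [-0.9, 0.2, -4.9]
grip_width: 0.025
gripper_force: 30.0
```

Run:
```python
from h import *
s=cams.get_image("scene");d=cams.get_image("top");st=monitor.state();print(st["tcp_pos"],st["clock"],st["force"],st["grip_width"])
a=cv2.resize(s["image"][90:190,220:320],None,fx=4,fy=4,interpolation=cv2.INTER_CUBIC)
b=cv2.resize(d["image"][120:220,310:410],None,fx=4,fy=4,interpolation=cv2.INTER_CUBIC)
cv2.imwrite("pics/d.png",np.hstack([a,b]))
```

```text
[ 0.57582472 -0.23166589  0.17558295] 5.9167 [-0.68900566 -0.52441446 -4.70312789] 0.025005774458937476
```

View pics/d.png

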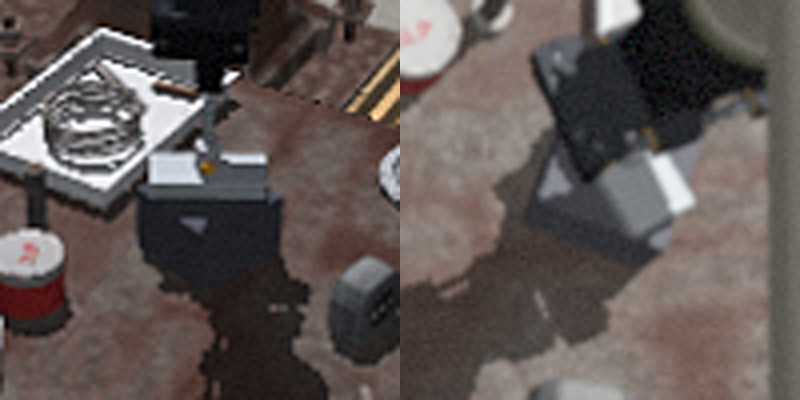

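The gauge hangs upright over the block, about 12 mm above it. I lower it gently.

Emit:
drive_tool(
  increments=[
    [[1, 0, 0, 3, 0, 0, 0], [1, 0, 0, 6, 0, 0, 0], [1, 0, 0, 9, 0, 0, 0], [1, 0, 0, 11, 0, 0, 0], [1, 0, 0, 13, 0, 0, 0]],
  ],
)

```text
clock: 6.33
tcp_pos: [0.5765, -0.2323, 0.1634]
orientation: [3.142, -0.0, 0.357]
force: [1.2, -1.5, 1.9]
grip_width: 0.0249
gripper_force: 30.0
```

Emit:
drive_tool(
  increments=[
    [[1, 0, 0, 2, 0, 0, 0], [1, 0, 0, 4, 0, 0, 0], [1, 0, 0, 6, 0, 0, 0], [1, 0, 0, 8, 0, 0, 0], [1, 0, 0, 10, 0, 0, 0]],
  ],
)

```text
clock: 6.75
tcp_pos: [0.5767, -0.2325, 0.1538]
orientation: [3.141, -0.0, 0.357]
force: [-1.4, -0.7, 2.6]
grip_width: 0.0247
gripper_force: 30.0
```

Emit:
drive_tool(
  increments=[
    [[1, 0, 0, 3, 0, 0, 0], [1, 0, 0, 6, 0, 0, 0], [1, 0, 0, 9, 0, 0, 0], [1, 0, 0, 12, 0, 0, 0], [1, 0, 0, 15, 0, 0, 0]],
  ],
)

```text
clock: 7.17
tcp_pos: [0.5766, -0.2325, 0.1383]
orientation: [3.141, -0.0, 0.357]
force: [0.2, -1.5, 2.8]
grip_width: 0.0248
gripper_force: 30.0
```

Emit:
drive_tool(
  increments=[
    [[1, 0, 0, 1, 0, 0, 0], [1, 0, 0, 2, 0, 0, 0], [1, 0, 0, 3, 0, 0, 0], [1, 0, 0, 4, 0, 0, 0], [1, 0, 0, 5, 0, 0, 0]],
  ],
)

```text
clock: 7.58
tcp_pos: [0.5766, -0.2324, 0.1336]
orientation: [3.141, -0.0, 0.357]
force: [0.0, -1.7, 2.4]
grip_width: 0.025
gripper_force: 30.0
```

Emit:
drive_tool(
  increments=[
    [[1, 0, 0, 1, 0, 0, 0], [1, 0, 0, 2, 0, 0, 0], [1, 0, 0, 2.5, 0, 0, 0], [1, 0, 0, 3, 0, 0, 0], [1, 0, 0, 3, 0, 0, 0]],
  ],
)

```text
clock: 8.0
tcp_pos: [0.5765, -0.2323, 0.1305]
orientation: [3.141, -0.0, 0.357]
force: [0.8, -1.4, 1.4]
grip_width: 0.0248
gripper_force: 30.0
```

Emit:
drive_tool(
  increments=[
    [[1, 0, 0, 1, 0, 0, 0], [1, 0, 0, 2, 0, 0, 0], [1, 0, 0, 2.5, 0, 0, 0], [1, 0, 0, 3, 0, 0, 0], [1, 0, 0, 3, 0, 0, 0]],
  ],
)

```text
clock: 8.42
tcp_pos: [0.5765, -0.2323, 0.1274]
orientation: [3.142, -0.0, 0.357]
force: [1.4, -1.3, 2.1]
grip_width: 0.0248
gripper_force: 30.0
```

Emit:
drive_tool(
  increments=[
    [[1, 0, 0, 1, 0, 0, 0], [1, 0, 0, 2, 0, 0, 0], [1, 0, 0, 2.5, 0, 0, 0], [1, 0, 0, 3, 0, 0, 0], [1, 0, 0, 3, 0, 0, 0]],
  ],
)

```text
clock: 8.83
tcp_pos: [0.5765, -0.2323, 0.1244]
orientation: [3.142, -0.0, 0.357]
force: [1.8, -1.4, 0.9]
grip_width: 0.025
gripper_force: 30.0
```

Emit:
drive_tool(
  increments=[
    [[1, 0, 0, 1, 0, 0, 0], [1, 0, 0, 2, 0, 0, 0], [1, 0, 0, 2.5, 0, 0, 0], [1, 0, 0, 3, 0, 0, 0], [1, 0, 0, 3, 0, 0, 0]],
  ],
)

```text
clock: 9.25
tcp_pos: [0.5768, -0.2325, 0.1229]
orientation: [3.14, -0.001, 0.357]
force: [-3.0, -1.2, 10.5]
grip_width: 0.0249
gripper_force: 30.0
```

Emit:
drive_tool(
  increments=[
    [[1, 0, 0, 1, 0, 0, 0], [1, 0, 0, 2, 0, 0, 0], [1, 0, 0, 2.5, 0, 0, 0], [1, 0, 0, 3, 0, 0, 0], [1, 0, 0, 3, 0, 0, 0]],
  ],
)

```text
clock: 9.67
tcp_pos: [0.5785, -0.2324, 0.1226]
orientation: [3.138, -0.004, 0.357]
force: [-4.7, 0.6, 27.0]
grip_width: 0.025
gripper_force: 30.0
```

It bottomed: TCP stops at 0.1226 with 27 N, giving a depth of about 38 mm, which is in range. I'll relieve most of the press, then release.

Emit:
drive_tool(
  increments=[
    [[1, 0, 0, -1, 0, 0, 0], [1, 0, 0, -2, 0, 0, 0], [1, 0, 0, -3, 0, 0, 0], [1, 0, 0, -3.5, 0, 0, 0], [1, 0, 0, -3.5, 0, 0, 0]],
  ],
)

```text
clock: 10.08
tcp_pos: [0.5769, -0.232, 0.1229]
orientation: [3.141, -0.001, 0.357]
force: [-0.6, -0.2, 7.2]
grip_width: 0.025
gripper_force: 30.0
```

Emit:
drive_tool(
  increments=[
    [[0.6, 0, 0, 0, 0, 0, 0], [0.2, 0, 0, 0, 0, 0, 0], [-0.2, 0, 0, 0, 0, 0, 0], [-0.6, 0, 0, 0, 0, 0, 0], [-1, 0, 0, 0, 0, 0, 0]],
  ],
)

```text
clock: 10.5
tcp_pos: [0.5761, -0.232, 0.1215]
orientation: [-3.141, 0.001, 0.357]
force: [-0.6, -0.4, -0.0]
grip_width: 0.0437
gripper_force: 0.0
```

Emit:
drive_tool(
  increments=[
    [[-1, 0, 0, 0, 0, 0, 0], [-1, 0, 0, 0, 0, 0, 0], [-1, 0, 0, 0, 0, 0, 0], [-1, 0, 0, 0, 0, 0, 0], [-1, 0, 0, 0, 0, 0, 0]],
  ],
)

```text
clock: 10.92
tcp_pos: [0.5765, -0.2323, 0.122]
orientation: [3.142, -0.0, 0.357]
force: [-0.0, 0.1, 0.1]
grip_width: 0.0772
gripper_force: 0.0
```

Emit:
drive_tool(
  increments=[
    [[-1, 0, 0, -10, 0, 0, 0], [-1, 0, 0, -30, 0, 0, 0], [-1, 0, 0, -55, 0, 0, 0], [-1, 0, 0, -80, 0, 0, 0], [-1, 0, 0, -110, 0, 0, 0]],
  ],
)

```text
clock: 11.33
tcp_pos: [0.576, -0.2321, 0.2332]
orientation: [-3.141, 0.001, 0.357]
force: [0.5, -0.1, 0.6]
grip_width: 0.0871
gripper_force: 0.0
```

Emit:
drive_tool(
  increments=[
    [[-1, 0, -30, 0, 0, 0, 0], [-1, 0, -65, 0, 0, 0, 0], [-1, 0, -100, 0, 0, 0, 0], [-1, 0, -140, 0, 0, 0, 0], [-1, 0, -175, 0, 0, 0, 0]],
  ],
)

```text
clock: 11.75
tcp_pos: [0.5145, -0.0661, 0.2329]
orientation: [3.141, -0.001, 0.357]
force: [-0.3, 0.7, 0.5]
grip_width: 0.0871
gripper_force: 0.0
```

Run:
```python
from h import *
s=cams.get_image("scene");d=cams.get_image("top");st=monitor.state();print(st["tcp_pos"],st["clock"],st["force"])
X=[[.5765,-.2325,.06],[.5765,-.2325,.06+.129-.0378]]
print((proj(s,X)-[220,90])*4+1.5,(proj(d,X)-[310,120])*4+1.5)
a=cv2.resize(s["image"][90:190,220:320],None,fx=4,fy=4,interpolation=cv2.INTER_CUBIC)
b=cv2.resize(d["image"][120:220,310:410],None,fx=4,fy=4,interpolation=cv2.INTER_CUBIC)
cv2.imwrite("pics/e.png",np.hstack([a,b]))
```

```text
[ 0.51438881 -0.06194763  0.23372032] 11.85 [ 0.53119719 -0.00559325  0.18795303]
[[208.58707372 193.74722178]
 [210.72102371 104.11822312]] [[221.99162935 165.23663724]
 [257.09968896 123.12703724]]
```

View pics/e.png

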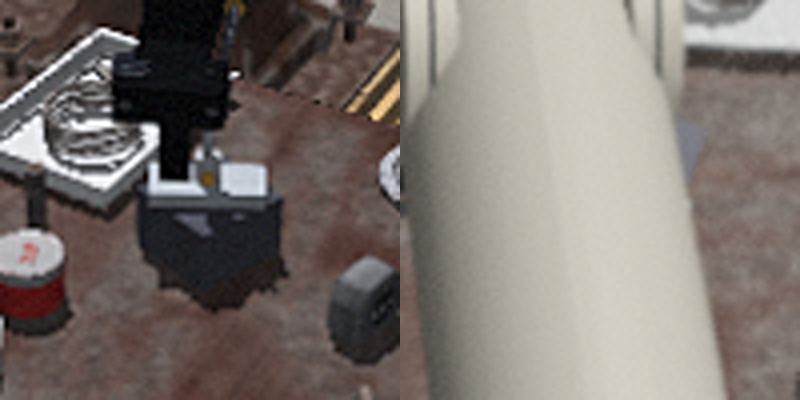

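The foot lies flat on the block but the gripper hides the cap. I'll move further away and check once more.

Emit:
drive_tool(
  increments=[
    [[-1, 0, -30, 0, 0, 0, 0], [-1, 0, -65, 0, 0, 0, 0], [-1, 0, -100, 0, 0, 0, 0], [-1, 0, -140, 0, 0, 0, 0], [-1, 0, -175, 0, 0, 0, 0]],
  ],
)

```text
clock: 12.27
tcp_pos: [0.4533, 0.0976, 0.2329]
orientation: [3.141, -0.001, 0.357]
force: [0.1, 1.5, 0.7]
grip_width: 0.0867
gripper_force: 0.0
```

Emit:
drive_tool(
  increments=[
    [[-1, 0, 0, 0, 0, 0, 0], [-1, 0, 0, 0, 0, 0, 0], [-1, 0, 0, 0, 0, 0, 0], [-1, 0, 0, 0, 0, 0, 0], [-1, 0, 0, 0, 0, 0, 0]],
  ],
)

```text
clock: 12.68
tcp_pos: [0.4546, 0.0944, 0.2321]
orientation: [-3.142, 0.0, 0.355]
force: [-1.1, 0.2, 0.4]
grip_width: 0.0872
gripper_force: 0.0
```

Run:
```python
from h import *
s=cams.get_image("scene");d=cams.get_image("top");st=monitor.state();print(st["tcp_pos"],st["clock"],st["force"])
a=cv2.resize(s["image"][90:190,220:320],None,fx=4,fy=4,interpolation=cv2.INTER_CUBIC)
b=cv2.resize(d["image"][120:220,310:410],None,fx=4,fy=4,interpolation=cv2.INTER_CUBIC)
cv2.imwrite("pics/f.png",np.hstack([a,b]))
```

```text
[0.45448368 0.09481867 0.23197096] 12.7833 [ 0.46644435  0.45569066 -0.53176043]
```

View pics/f.png

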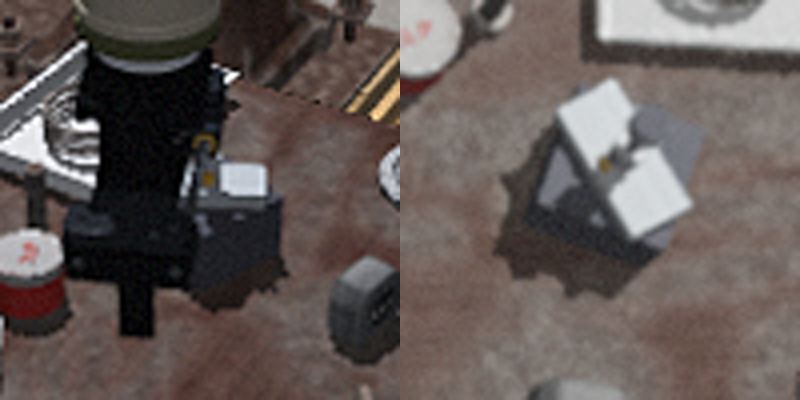

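The top view shows the foot flat on the block and the cap at (250,125), against (257,123) predicted. That is about 4 mm off, well within tolerance, so I'm handing in.

```bash
python3 -c "
from plant import bot
print(bot.sign_off())"
```

```text
the job is handed in; nothing more can be done
None
```

I handed the job in with the gauge standing flat on the wide-bore block, rod on the bottom (about 38 mm deep, felt as a firm stop at 27 N) and the gripper clear; the sign-off returned no verdict.

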